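# Empty the tilt bin of the bamboo organiser into its sliding tray

### The job

Get the chrome capo out of the bamboo organiser without handling it: slide the lower tray along its rails and under the upper tier until it is fully home against the end wall, then push the tilt bin's bar over past its balance point so that the capo tumbles into the tray. Then ease the bin back upright without slamming it, and draw the tray back out along its rails until it is clear of the upper tier, with the capo lying in it. Leave the pedals, dish and other things around where they are.

Things in the scene. Friction and masses are not known exactly. Their poses are not given: they have to be found in the camera images.
- organiser: Fixed bamboo organiser: a long board, 140 mm wide (x), y = -300 to +98, top 12 mm up, with two rails (inner faces x = +-58, 34 mm up) and a bridge, the upper tier, across it at y = -30 to +30 (underside 60, top 70 mm up). Origin: plan centre of the bridge, at table height; y runs along the board, z up. A lip at y = -300 to -294, 20 mm up, keeps the tray from leaving that end.
- end_wall (a point): Middle of the top edge of the organiser's end wall, on the face that stops the tray: y = +90 in the organiser's frame, 105 mm above the table. The wall is 8 mm thick (to y = +98) and as wide as the board.
- bin (a joint): Tilt bin angle, rad: 0 upright, grows as it tips to the organiser's +y, stop at 1.30 (floor steep, front down over the tray's far end). Past the balance point, about 0.8, it falls on by its own weight, slowly (damped hinge), either way; about 2 N at its bar moves it. Plywood scoop 98 mm wide, 68 long, walls to 30 mm above the hinge, no front wall; upright, its back is 60 mm to -y of the hinge.
- bin_hinge (a point): Middle of the bin's hinge line, which runs along the organiser's x on top of the bridge: y = +25 in the organiser's frame, 78 mm above the table.
- bin_bar (a point): Middle of the bin's steel bar handle: 10 mm thick, 93 mm long, along the organiser's x, on two thin arms at its ends, 115 mm from the hinge. In the organiser's frame it is at y = -44, 170 mm above the table with the bin upright, 193 mm up at the top of its arc, at y = +95, 169 mm up when tipped. A finger pointing down can push it from either side.
- tray: Loose open plywood tray, 110 mm wide (x), 220 long (y), 35 high, walls 5, 0.28 to 0.46 kg, lying on the board between the rails (3 mm play each side), axes along the organiser's. Origin: centre of its underside. In the organiser's frame its origin is at y = -20 when fully home against the end wall, beyond y = -140 when clear of the bridge, at y = -184 against the lip.
- tray_pull (a point): Top centre of the tray's upright pull, a plain board at the tray's -y end: 50 mm wide (x), 12 mm thick (y = -110 to -98 in the tray's frame), its top 80 mm above the tray's underside (92 mm above the table), too tall to pass under the bridge. It can be pushed from outside or hooked from inside the tray.
- capo_mid (a point): Chrome steel capo, 76 x 28 x 25 mm, loose in the tilt bin at the start; the point is its centre. Its length lies roughly along the organiser's x.
- drive_pedal: Bystander: black distortion pedal 75 x 125 x 57 mm, beside the organiser on its +x side; origin at the centre of its underside.
- dish: Bystander: small white ceramic dish, 104 mm across, 28 mm high, beyond the organiser's end wall (+y); origin at the centre of its underside.
- string_box: Bystander: flat cardboard box 110 x 110 x 16 mm on the organiser's +x side; origin at the centre of its underside.
- wah: Bystander: fixed aluminium wah pedal 250 x 100 mm, 75 mm high, with a rocking treadle, to the right; origin at the centre of its underside.
- mug: Bystander: white mug, 80 mm across, 90 mm high, to the right; origin at the centre of its underside.
- metronome: Bystander: grey electronic metronome 50 x 110 x 75 mm, to the left; origin at the centre of its underside.
- polish: Bystander: amber glass bottle, 52 mm across, 130 mm high, to the left; origin at the centre of its underside.
Not all that is in view belongs to the job. Several things have the shape of the tray; the one meant has the colours described above.

How it is judged:
On the way, in this order (a step that is already met when the one before it is completed fails the run):
1. the tray is fully home under the upper tier, against the end wall (within 8 mm), with the bin still upright (y of tray in the frame of organiser above -0.028 m and value of joint bin below 0.3 rad), for 0.2 s.
2. the bin is tipped over and the capo lies in the tray (value of joint bin above 1.1 rad and z of capo_mid in the frame of tray between 0 and 0.045 m and x of capo_mid in the frame of tray between -0.055 and 0.055 m and y of capo_mid in the frame of tray between -0.11 and 0.11 m), for 0.2 s.
3. the bin is back upright while the tray is still home (value of joint bin below 0.06 rad and y of tray in the frame of organiser above -0.06 m), for 0.2 s.
At the end, for the whole second after the job is handed in: The tray lies flat between its rails, drawn out clear of the upper tier (its origin 137 to 195 mm to -y of the organiser's), at rest, with the capo lying inside it; the bin is upright (within 0.06 rad) (y of tray in the frame of organiser between -0.195 and -0.137 m and x of tray in the frame of organiser between -0.008 and 0.008 m and z of tray in the frame of organiser below 0.018 m and angle between tray's own z axis and vertical below 0.06 rad and value of joint bin below 0.06 rad and z of capo_mid in the frame of tray between 0 and 0.045 m and x of capo_mid in the frame of tray between -0.055 and 0.055 m and y of capo_mid in the frame of tray between -0.11 and 0.11 m and linear speed of tray below 0.02 m/s); the robot touches nothing.
It fails at once if the gripper handles the capo (contact force between the fingers and capo above 1 N).
It fails at once if the bin is slammed back (faster than 3 rad/s) (velocity of joint bin below -3 rad/s).
It fails at once if a bystander is moved by more than 25 mm (distance of any of drive_pedal, dish, string_box, mug, metronome, polish from where it was at the start of the episode above 0.025 m).
It also fails if it takes over 64 s, if anything falls off the work surface, if the arm or the gripper's body presses on something with over 40 N, if the wrist force passes 120 N, or if a joint passes its speed limit or range.

### The arm

A 6-joint arm with a two-finger parallel gripper is mounted at the origin on the work surface. World frame = base frame: x ahead of the robot, y to its left, z up, the work surface at z = 0. Lengths are in m, angles in rad, forces in N, time in s.
With the tool pointing down it reaches from about 0.4 to 0.825 m from the base axis. Payload 7 kg.
Tool frame: the origin (TCP) lies on the centre line of the jaws, within the pads' length; the fingertips stand 25 mm ahead of it and the grasp point (between the pads) lies 6 mm ahead of it; z points along the fingers, y is the direction in which the jaws open and shut (so a half turn about z gives the same grasp; the last joint's range is limited). The gripper opens to 88 mm and grips with 3 to 60 N. Pads are 19 mm wide; open, the fingers measure 130 mm over their backs; the gripper's body (78 mm by 193 mm) begins 47 mm behind the grasp point.
Start: joints at [1.603, 0.359, 0.012, 0, -1.224, -0.288], TCP at [0.171, 0.653, 0.252] pointing down, gripper open.
Joint ranges: [-3.07, 3.07], [-1.43, 2.12], [-1.02, 1.25], [-3.03, 1.67], [-3.05, -0], [-3.03, 3.03]. Speed limits (rad/s): [2.39, 2.39, 3.01, 3.14, 3.14, 3.14].

### API

Orientations are given as [roll, pitch, yaw] about the fixed x, y, z axes, in that order (R = Rz(yaw) Ry(pitch) Rx(roll)).
In Python, from station import * gives the robot as it stands. The module is installed in compiled form; this text tells all that it offers.
- The arm moves only by the tool step_arm, never from a script. Its argument "commands" is text: rows parted by semicolons, each of 6 numbers parted by spaces: the shift along the tool's x, y, z in mm, then the turn, a rotation vector about the tool's x, y, z in rad. A call has 1 to 8 rows; each row shifts and turns the commanded pose from where the row before left it, along the tool's axes as they then stand; what a row does not reach is not made up. A row lasts 1/8 s, in which the tool goes at most 62.5 mm and 10.7 degrees, less where a joint would pass 70% of its speed; a pose out of reach is approached as far as the arm can. A call is refused whole if a number of a shift passes 62.5 or a number of a turn 0.188, either way. A call with a gripper value outside its range is refused whole. "jaw" is the finger opening in mm, from 0 to 87.6, set as the call begins (left out, the last holds). The fingers move at their own pace and stop on an object; "grip_force" is the grip in N (left out, the last holds). Time passes only in rows, so rows that do not move let the fingers close. It gives the time, the measured TCP pose, the force and the opening at its end, in the units of the state.
- get_state(): the state, without advancing time (a new reading comes with each control period).
- grab_frame(name): name is "side" or "top"; returns a dict with "frame" (480x640x3 uint8, red, green, blue), "fovy" (degrees; the focal length in pixels is half the picture's height over the tangent of half this angle, whatever the lens; pixels are square), "cx", "cy" (the principal point, pixels), "k1" (the pictures are not rectified: a ray, as slopes to the right and down, at radius r is drawn at 1 + k1 r^2 times it, then the intrinsics apply), "rvec" (rotation vector, rad) and "tvec" (3), from world to camera coordinates, as OpenCV has them. Camera axes: x right, y down, z forward; pixel columns grow to the right and rows downward; lengths in m; the calibration is good to about 2 mm. A picture is of the moment at which its call begins. There is no depth.
- job_done(): hands the job in, once; it reports no verdict.
Trained networks look in a picture, given as the dict that the camera call returned (one of the last four; its "shot" number tells which), for a name from the list of things; names that differ only in an ending like _2 or _b are one class to them, and where a whole thing is asked for, a point or a joint stands for the part that bears it (a point fixed in the world has none). Each returns a list of dicts, best first, with "conf" (0 to 1); they miss things now and then, are a little off and sometimes report something else, mostly with a low value. They report only what shows in the picture. A call takes as long as a camera call. They do not tell look-alikes from the thing itself.
- recognise(picture, name): "pixel" ([column, row] in pixels, amid what is visible of it).
The state is a dict: "t": time; "q": joint angles; "qd": joint speeds; "joint_efforts": joint torques, N m; "eef_pos": TCP position; "ee_rot": TCP orientation; "force": force on the tool from outside, world axes, zero at the start; "moment": the same for the moment, N m; "width": finger opening in m.
Only numpy, scipy, OpenCV 4.12 (cv2) and the standard library are available. Lean on these libraries where they do the work, as an engineer would, in place of code of your own. Each camera call takes 0.05 s, during which the arm holds its last target.

## Working session

There is one attempt and no reset: what is moved stays moved. The work goes in short steps, Python scripts to look and compute and a tool call to move; the robot and the scene stay as the last step left them, time stands still between calls to the robot, and variables do not carry over. Pictures are saved under pics/ and viewed, and the job is handed in when it is done.

Besides the shell and the picture viewer there is one more tool, called as name(argument=value, ...) on one line, values as JSON. step_arm: Moves the arm, as the interface text tells. Its arguments: {"type":"object","properties":{"commands":{"type":"string"},"jaw":{"type":"number"},"grip_force":{"type":"number"}},"required":["commands"]}

```bash
mkdir -p pics; cat > h.py <<'E'
from station import *
import numpy as np, cv2
def K(p):
    f=240/np.tan(np.radians(p["fovy"])/2); return f
def snap(n,fn):
    p=grab_frame(n); cv2.imwrite("pics/"+fn,p["frame"][:,:,::-1]); return p
def ray(p,px):
    f=K(p); d=np.array([(px[0]-p["cx"])/f,(px[1]-p["cy"])/f]); u=d.copy()
    for _ in range(30): u=d/(1+p["k1"]*(u@u))
    R=cv2.Rodrigues(np.array(p["rvec"],float))[0]; t=np.array(p["tvec"],float).ravel()
    return -R.T@t, R.T@np.array([u[0],u[1],1])
def atz(p,px,z):
    o,d=ray(p,px); return o+d*(z-o[2])/d[2]
def proj(p,P):
    R=cv2.Rodrigues(np.array(p["rvec"],float))[0]; t=np.array(p["tvec"],float).ravel()
    c=np.atleast_2d(P)@R.T+t; u=c[:,:2]/c[:,2:]; r2=(u**2).sum(1,keepdims=True)
    return u*(1+p["k1"]*r2)*K(p)+[p["cx"],p["cy"]]
E
python3 - <<'E'
from h import *
for n in ("top","side"):
    p=snap(n,n+"0.png"); print(n,ray(p,(320,240)))
    for o in ["organiser","bin","bin_bar","tray","tray_pull","capo_mid","drive_pedal","dish","string_box","end_wall","bin_hinge"]:
        try: print(o,[( [round(x) for x in r["pixel"]],round(r["conf"],2)) for r in recognise(p,o)])
        except Exception as e: print(o,e)
print(get_state())
E
```

```text
top (array([0.42582514, 0.00376064, 1.27235083]), array([ 0.06204082, -0.00800146, -0.99811506]))
organiser []
bin [([305, 247], 0.57)]
bin_bar [([301, 246], 0.89)]
tray [([357, 252], 0.95), ([501, 311], 0.68), ([166, 346], 0.58), ([297, 250], 0.27)]
tray_pull [([356, 250], 0.96), ([166, 350], 0.72)]
capo_mid [([296, 246], 0.52)]
drive_pedal [([369, 194], 0.92), ([357, 253], 0.69)]
dish [([224, 251], 0.7)]
string_box [([286, 181], 0.89)]
end_wall [([306, 253], 0.59)]
bin_hinge [([300, 245], 0.73)]
side (array([0.278236  , 0.85336183, 1.16301073]), array([ 0.14791805, -0.63002949, -0.76238274]))
organiser [([314, 274], 0.92)]
bin [([312, 257], 0.68)]
bin_bar [([311, 257], 0.97)]
tray [([375, 404], 0.86), ([330, 228], 0.85), ([271, 417], 0.24)]
tray_pull [([378, 403], 0.72), ([333, 232], 0.68)]
capo_mid [([394, 166], 0.68), ([314, 265], 0.5)]
drive_pedal [([287, 221], 0.76), ([314, 278], 0.4)]
dish [([299, 330], 0.62), ([311, 257], 0.36)]
string_box [([269, 420], 0.74), ([256, 275], 0.63)]
end_wall [([315, 277], 0.78)]
bin_hinge [([313, 254], 0.62), ([334, 235], 0.58)]
{'t': 1.2, 'q': array([ 1.60313312e+00,  3.58571783e-01,  1.18895057e-02,  2.53266132e-06,
       -1.22408686e+00, -2.88091264e-01]), 'qd': array([-0.0006482 ,  0.00088091, -0.00040253, -0.00043033, -0.00119939,
       -0.00127624]), 'joint_efforts': array([-5.14604380e-04, -5.82386613e+01,  2.93299574e+01,  7.00201258e+00,
        1.25392844e-02, -9.20686887e-06]), 'eef_pos': array([0.1707774 , 0.65301461, 0.25157539]), 'ee_rot': array([-3.14156590e+00,  5.44223580e-06, -2.55753606e-01]), 'force': array([0.1194153 , 0.62416216, 0.04281502]), 'moment': array([0.01790177, 0.02762353, 0.03878017]), 'width': 0.08781832685863424}
```

View pics/top0.png

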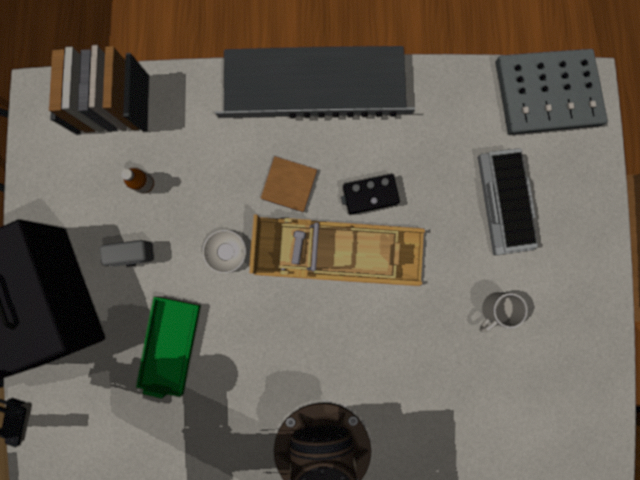

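View pics/side0.png

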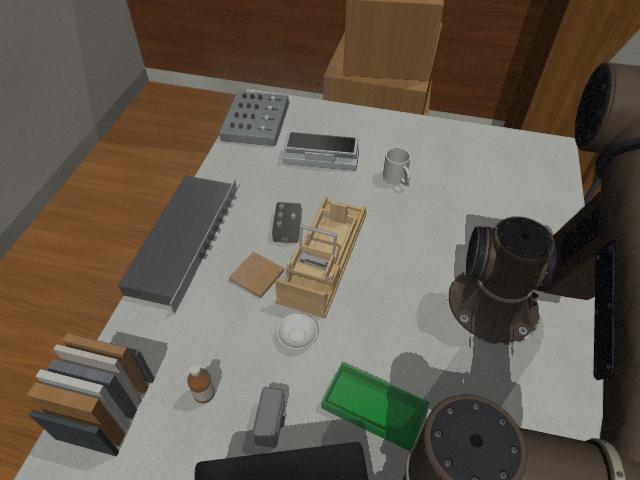

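```bash
python3 - <<'E'
import cv2
for n,(a,b,c,d) in {"top":(200,290,235,440),"side":(190,320,265,375)}.items():
    i=cv2.imread(f"pics/{n}0.png")[a:b,c:d]; cv2.imwrite(f"pics/{n}0z.png",cv2.resize(i,None,fx=3.9 if n=="top" else 4.5,fy=3.9 if n=="top" else 4.5,interpolation=cv2.INTER_CUBIC))
E
```

```text
(no output)
```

View pics/top0z.png

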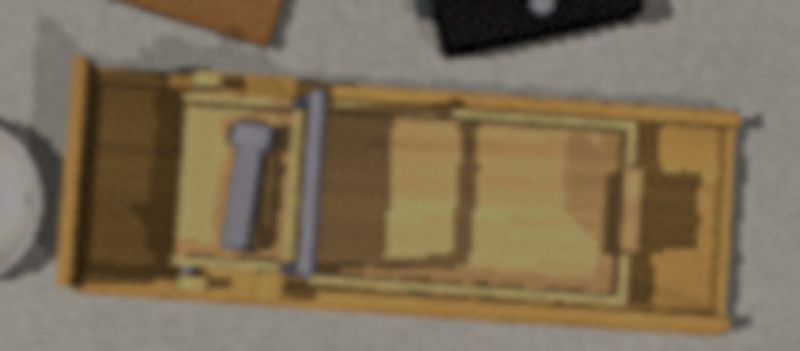

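View pics/side0z.png

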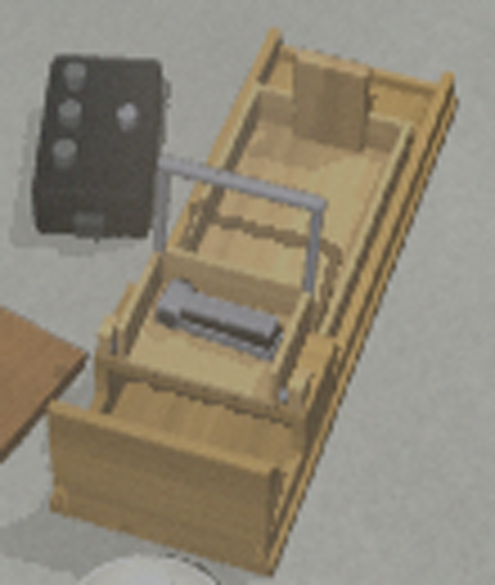

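```bash
cat > fit.py <<'E'
from h import *
from scipy.optimize import least_squares
import pickle
T=[((70,98,105),(75,58)),((-70,98,105),(58,283)),((70,-300,34),(741,113)),((-70,-300,34),(730,330)),((46.5,-44,170),(316,92)),((-46.5,-44,170),(303,275))]
S=[((70,98,105),(50,405)),((-70,98,105),(272,480)),((70,98,0),(55,510)),((-70,98,0),(275,575)),((46.5,-44,170),(163,162)),((-46.5,-44,170),(325,207))]
pt=grab_frame("top");ps=grab_frame("side")
def w(v,P):
    P=np.array(P,float)/1000; c,s=np.cos(v[2]),np.sin(v[2])
    return np.c_[v[0]+c*P[:,0]-s*P[:,1],v[1]+s*P[:,0]+c*P[:,1],P[:,2]]
Pt=[a for a,_ in T];It=np.array([b for _,b in T])/3.9-.37+[235,200]
Ps=[a for a,_ in S];Is=np.array([b for _,b in S])/4.5-.39+[265,190]
def res(v): return np.r_[(proj(pt,w(v,Pt))-It).ravel(),(proj(ps,w(v,Ps))-Is).ravel()]
r=least_squares(res,[.43,.03,0.05],loss="soft_l1"); print(r.x); print(res(r.x).reshape(-1,2).round(1).tolist())
pl=np.array([632,208])/3.9-.37+[235,200]; P=atz(pt,pl,.092); v=r.x
c,s=np.cos(v[2]),np.sin(v[2]); d=P[:2]-v[:2]; print("pull world",P,"org",c*d[0]+s*d[1],-s*d[0]+c*d[1])
pl=np.array([336,64])/4.5-.39+[265,190]; P=atz(ps,pl,.092)
d=P[:2]-v[:2]; print("pull world side",P,"org",c*d[0]+s*d[1],-s*d[0]+c*d[1])
for n,q in [("bar",(0,-44,170)),("bridge",(0,0,70)),("pullout",(0,-310,92))]: print(n,w(v,[q]))
E
python3 fit.py
```

```text
[ 0.48535734  0.04857323 -0.09187686]
[[0.3, -2.5], [-0.3, 2.6], [0.7, -1.3], [0.1, 2.2], [1.3, 1.0], [1.5, -1.6], [-1.8, 1.3], [1.3, 0.1], [-0.6, 0.9], [-0.1, 1.5], [0.9, 1.1], [-1.0, 0.2]]
pull world [ 0.46628209 -0.17732405  0.092     ] org 0.0017307546007785148 -0.22669462029206527
pull world side [ 0.46464741 -0.1797199   0.092     ] org 0.0003227769349640752 -0.22923034902941944
bar [[0.48132044 0.00475881 0.17      ]]
bridge [[0.48535734 0.04857323 0.07      ]]
pullout [[ 0.45691557 -0.26011928  0.092     ]]
```

```bash
cat > ov.py <<'E'
import fit; from fit import *
import sys
v=[float(a) for a in sys.argv[1:4]] if len(sys.argv)>3 else fit.v
yt=float(sys.argv[4]) if len(sys.argv)>4 else -.123
L=[]
def box(x0,x1,y0,y1,z):
    q=[(x0,y0,z),(x1,y0,z),(x1,y1,z),(x0,y1,z)]
    for i in range(4): L.append((q[i],q[(i+1)%4]))
box(-70,70,90,98,105);box(-70,70,-300,98,0);box(-70,-58,-300,90,34);box(58,70,-300,90,34);box(-70,70,-30,30,70)
L.append(((-46.5,-44,170),(46.5,-44,170)))
y=yt*1000; box(-55,55,y-110,y+110,47); box(-25,25,y-110,y-98,92)
print("K",K(pt),K(ps))
for n,p,(a,b,c,d),s in [("top",pt,(200,290,235,440),3.9),("side",ps,(190,320,265,375),4.5)]:
    i=cv2.resize(p["frame"][a:b,c:d,::-1],None,fx=s,fy=s,interpolation=cv2.INTER_CUBIC)
    for A,B in L:
        q=(proj(p,w(v,[A,B]))-[c,a]+.37)*s; cv2.line(i,tuple(int(t) for t in q[0]),tuple(int(t) for t in q[1]),(0,0,255),1)
    cv2.imwrite(f"pics/ov_{n}.png",i)
E
python3 ov.py
```

```text
[ 0.48535734  0.04857323 -0.09187686]
[[0.3, -2.5], [-0.3, 2.6], [0.7, -1.3], [0.1, 2.2], [1.3, 1.0], [1.5, -1.6], [-1.8, 1.3], [1.3, 0.1], [-0.6, 0.9], [-0.1, 1.5], [0.9, 1.1], [-1.0, 0.2]]
pull world [ 0.46628209 -0.17732405  0.092     ] org 0.0017307546007785148 -0.22669462029206527
pull world side [ 0.46464741 -0.1797199   0.092     ] org 0.0003227769349640752 -0.22923034902941944
bar [[0.48132044 0.00475881 0.17      ]]
bridge [[0.48535734 0.04857323 0.07      ]]
pullout [[ 0.45691557 -0.26011928  0.092     ]]
K 527.3712168160931 513.3574886974907
```

View pics/ov_top.png

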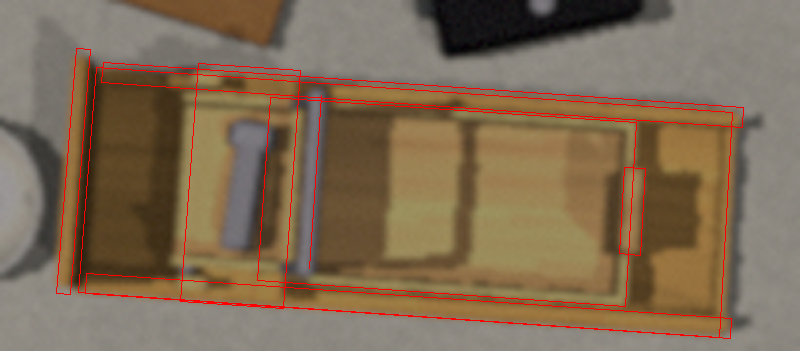

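View pics/ov_side.png

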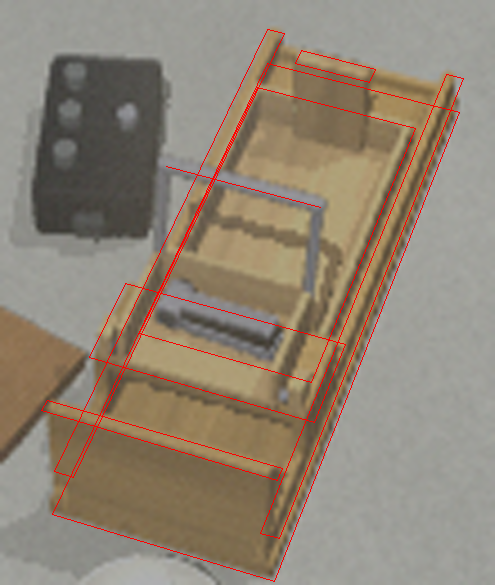

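```bash
cat > mv.py <<'E'
from station import *
import numpy as np
from scipy.spatial.transform import Rotation as Ro
O=np.array([0.48535734,0.04857323]);TH=-0.09187686
def o2w(x,y,z):
    c,s=np.cos(TH),np.sin(TH); return np.array([O[0]+c*x-s*y,O[1]+s*x+c*y,z])
def w2o(P):
    c,s=np.cos(TH),np.sin(TH); d=np.array(P)[:2]-O; return np.array([c*d[0]+s*d[1],-s*d[0]+c*d[1],P[2]])
def delta(target,yaw,st=None):
    st=st or get_state(); R=Ro.from_euler("xyz",st["ee_rot"])
    d=R.inv().apply(np.array(target)-st["eef_pos"])*1000
    R2=Ro.from_euler("xyz",[np.pi,0,yaw]); return d,(R.inv()*R2).as_rotvec()
def show():
    s=get_state(); print("t",s["t"],"tcp org mm",(w2o(s["eef_pos"])*1000).round(1),"rot",s["ee_rot"].round(3),"F",s["force"].round(1),"w",round(s["width"],4))
E
python3 - <<'E'
from mv import *
s=get_state();yaw=s["ee_rot"][2]
a=np.array([.44,.36,.30]);d,_=delta(a,yaw);print(d)
b=o2w(0,-.275,.30);R=Ro.from_euler("xyz",[np.pi,0,yaw]);print(R.inv().apply(b-a)*1000,b)
E
```

```text
[334.58688662 215.36434571 -48.42927185]
[1.67540871e+02 5.61134998e+02 6.87192179e-14] [ 0.46012674 -0.2252669   0.3       ]
```

step_arm(commands="42 27 -6 0 0 0;42 27 -6 0 0 0;42 27 -6 0 0 0;42 27 -6 0 0 0;42 27 -6 0 0 0;42 27 -6 0 0 0;42 27 -6 0 0 0;42 27 -6 0 0 0", jaw=0)

```text
t: 2.4
eef_pos: [0.4421, 0.3577, 0.3001]
ee_rot: [-3.141, -0.0, -0.256]
force: [0.3, 1.0, 1.1]
width: 0.0131
```

step_arm(commands="14 47 0 0 0 0;14 47 0 0 0 0;14 47 0 0 0 0;14 47 0 0 0 0;14 47 0 0 0 0;14 47 0 0 0 0;14 47 0 0 0 0;14 47 0 0 0 0")

```text
t: 3.4
eef_pos: [0.4542, -0.0346, 0.3]
ee_rot: [-3.141, -0.001, -0.255]
force: [1.7, 0.2, 0.7]
width: 0.0006
```

step_arm(commands="14 47 0 0 0 0;14 47 0 0 0 0;14 47 0 0 0 0;14 47 0 0 0 0")

```text
t: 3.9
eef_pos: [0.4609, -0.2308, 0.2999]
ee_rot: [-3.141, -0.001, -0.256]
force: [1.1, 0.8, 0.4]
width: 0.0007
```

step_arm(commands="0 0 0 0 0 0.176;0 0 0 0 0 0.176;0 0 0 0 0 0.176;0 0 0 0 0 0.176;0 0 0 0 0 0.176;0 0 0 0 0 0.176;0 0 0 0 0 0.176;0 0 0 0 0 0.176")

```text
t: 4.9
eef_pos: [0.461, -0.2291, 0.2997]
ee_rot: [-3.141, -0.0, -1.67]
force: [0.0, -1.1, 0.2]
width: 0.0008
```

```bash
python3 - <<'E'
from mv import *
show();print(delta(o2w(0,-.275,.075),TH-np.pi/2))
E
```

```text
t 4.9 tcp org mm [   1.2 -278.8  299.7] rot [-3.141 -0.    -1.67 ] F [ 0.  -1.1  0.2] w 0.0008
(array([ -3.77167862,   1.3163517 , 224.70466588]), array([-2.95866655e-04, -2.81412970e-05, -6.95526004e-03]))
```

step_arm(commands="-1 0 37 0 0 -0.007;-1 0 37 0 0 0;-1 1 37 0 0 0;-1 0 37 0 0 0;0 0 37 0 0 0;0 0 40 0 0 0;0 0 0 0 0 0")

```text
t: 5.78
eef_pos: [0.4584, -0.2248, 0.0724]
ee_rot: [3.136, 0.0, -1.657]
force: [0.1, 0.1, 0.6]
width: 0.0003
```

```bash
python3 - <<'E'
from mv import *; from h import snap
import cv2
show()
for n,(a,b,c,d) in {"top":(170,310,235,475),"side":(140,320,250,440)}.items():
    p=snap(n,n+"1.png"); i=cv2.imread(f"pics/{n}1.png")[a:b,c:d]; cv2.imwrite(f"pics/{n}1z.png",cv2.resize(i,None,fx=3.2,fy=3.2,interpolation=cv2.INTER_CUBIC))
E
```

```text
t 5.775 tcp org mm [  -1.8 -274.7   72.4] rot [ 3.136  0.    -1.657] F [0.1 0.1 0.6] w 0.0003
```

View pics/side1z.png

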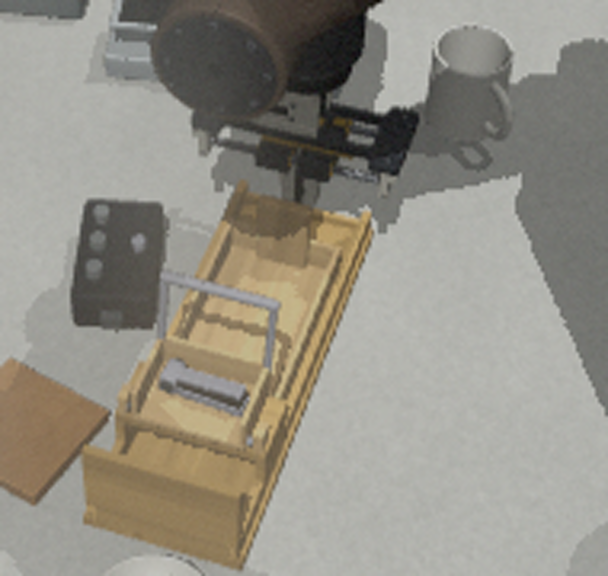

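View pics/top1z.png

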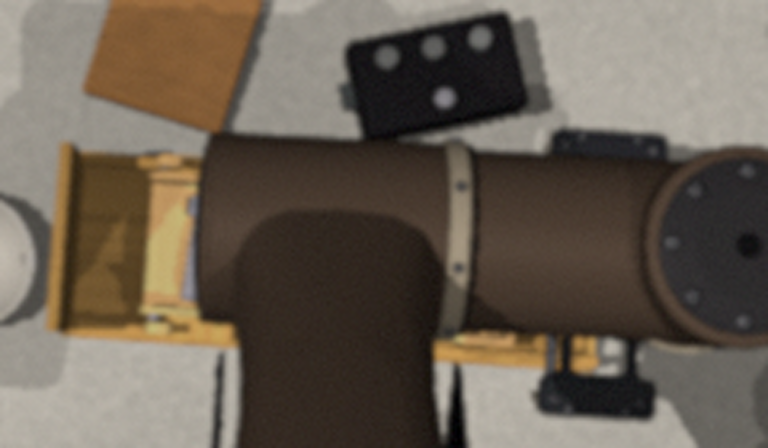

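View pics/side1.png

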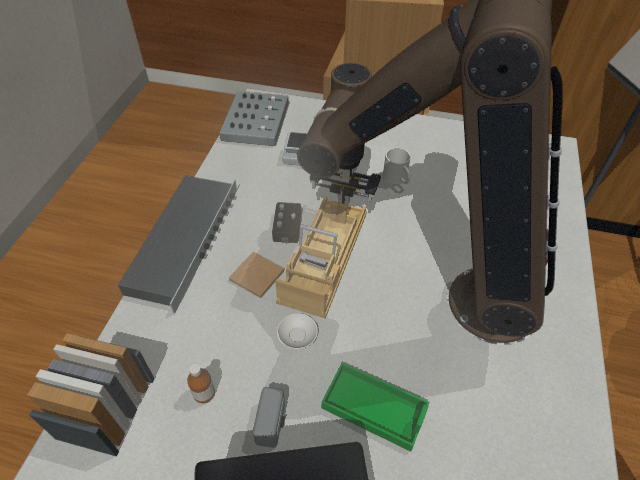

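```bash
python3 - <<'E'
from h import *
from mv import w2o
p=grab_frame("side");q=grab_frame("top")
from scipy.optimize import least_squares
# left face centre of cylinder in side (318,157), right(top of joint) (351,72); top view: left end centre ~(299,240), circle centre (466,247)
for a,b in [((318,157),(299,241)),((351,72),(469,246))]:
    o1,d1=ray(p,a);o2,d2=ray(q,b)
    s=np.linalg.lstsq(np.c_[d1,-d2],o2-o1,rcond=None)[0]; P=o1+d1*s[0];Q=o2+d2*s[1]; print(P,Q,w2o(P))
E
```

```text
[0.47837701 0.0306263  0.44021862] [0.47668227 0.03031378 0.44010509] [-0.0053043  -0.01851166  0.44021862]
[ 0.46160273 -0.22473536  0.4945501 ] [ 0.46031038 -0.22496073  0.49455907] [ 0.001421   -0.27433528  0.4945501 ]
```

step_arm(commands="-15 -1 0 0 0 0.006;-12 0 0 0 0 0;-6 0 0 0 0 0;-8 0 0 0 0 0;-8 0 0 0 0 0;-8 0 0 0 0 0;-10 0 0 0 0 0;-10 0 0 0 0 0")

```text
t: 6.98
eef_pos: [0.4683, -0.1479, 0.0745]
ee_rot: [3.141, -0.0, -1.663]
force: [-1.1, -4.6, 3.8]
width: 0.0006
```

step_arm(commands="-10 0 0 0 0 0;-10 0 0 0 0 0;-10 0 0 0 0 0;-8 0 0 0 0 0;-6 0 0 0 0 0;-4 0 0 0 0 0;0 0 0 0 0 0")

```text
t: 7.85
eef_pos: [0.4728, -0.1001, 0.0743]
ee_rot: [3.142, 0.001, -1.663]
force: [-0.1, 0.7, -0.1]
width: 0.0
```

```bash
python3 - <<'E'
from mv import *; show()
E
```

```text
t 7.85 tcp org mm [   1.1 -149.2   74.3] rot [ 3.142e+00  1.000e-03 -1.663e+00] F [-0.1  0.7 -0.1] w 0.0
```

step_arm(commands="-3 0 0 0 0 0;-3 0 0 0 0 0;-2 0 0 0 0 0;0 0 0 0 0 0")

```text
t: 8.35
eef_pos: [0.4737, -0.0924, 0.0746]
ee_rot: [-3.141, 0.0, -1.663]
force: [-1.3, 0.1, -0.2]
width: 0.0001
```

```bash
python3 - <<'E'
from mv import *; from h import snap
import cv2
show()
for n,(a,b,c,d) in {"top":(200,290,235,440),"side":(140,320,250,440)}.items():
    p=snap(n,n+"2.png"); i=cv2.imread(f"pics/{n}2.png")[a:b,c:d]; cv2.imwrite(f"pics/{n}2z.png",cv2.resize(i,None,fx=3.2,fy=3.2,interpolation=cv2.INTER_CUBIC))
E
```

```text
t 8.35 tcp org mm [   1.3 -141.5   74.6] rot [-3.141  0.    -1.663] F [-1.3  0.1 -0.2] w 0.0001
```

View pics/side2z.png

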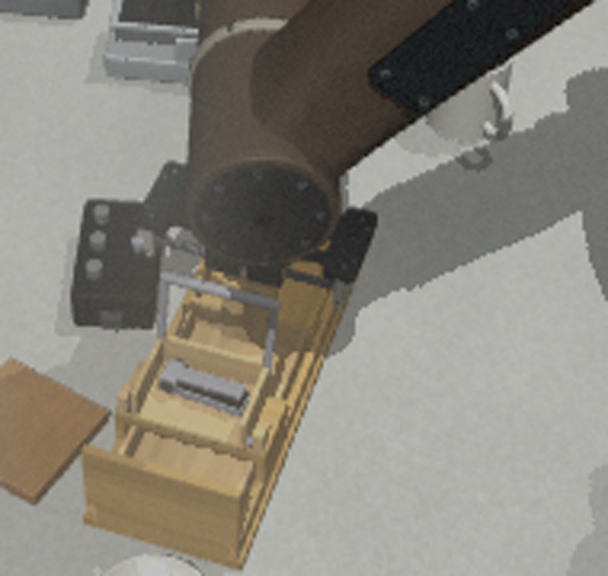

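step_arm(commands="-3 0 0 0 0 0;-3 0 0 0 0 0;0 0 0 0 0 0")

```text
t: 8.82
eef_pos: [0.4741, -0.0898, 0.0754]
ee_rot: [3.141, -0.004, -1.662]
force: [2.9, -27.5, 4.2]
width: 0.0006
```

step_arm(commands="-2 0 0 0 0 0;-2 0 0 0 0 0;0 0 0 0 0 0")

```text
t: 9.2
eef_pos: [0.4739, -0.0894, 0.0761]
ee_rot: [3.14, -0.009, -1.662]
force: [4.6, -55.9, 8.8]
width: 0.0005
```

step_arm(commands="4 0 0 0 0 0;8 0 0 0 0 0;10 0 -10 0 0 0;0 0 -50 0 0 0;0 0 -50 0 0 0;0 0 -50 0 0 0;0 0 -45 0 0 0;0 0 0 0 0 0")

```text
t: 10.2
eef_pos: [0.4742, -0.1045, 0.2842]
ee_rot: [-3.134, 0.002, -1.662]
force: [0.1, 0.1, -1.1]
width: 0.0005
```

step_arm(commands="0 0 0 0 0 -0.175;0 0 0 0 0 -0.175;0 0 0 0 0 -0.175;0 0 0 0 0 -0.175;0 0 0 0 0 -0.175;0 0 0 0 0 -0.175;0 0 0 0 0 -0.175;0 0 0 0 0 -0.175", jaw=36)

```text
t: 11.2
eef_pos: [0.472, -0.1045, 0.2792]
ee_rot: [-3.142, 0.001, -0.257]
force: [0.2, 0.2, -0.0]
width: 0.0357
```

step_arm(commands="0 0 0 0 0 -0.171;0 0 0 0 0 0;0 0 0 0 0 0")

```text
t: 11.58
eef_pos: [0.4723, -0.1045, 0.2794]
ee_rot: [-3.141, 0.0, -0.095]
force: [0.2, 1.7, 1.0]
width: 0.0359
```

```bash
python3 - <<'E'
from mv import *; from h import *
show()
print(delta(o2w(0,-.044,.275),TH))
for n,(a,b,c,d) in {"top":(200,290,235,440),"side":(160,320,240,400)}.items():
    p=snap(n,n+"3.png"); i=cv2.imread(f"pics/{n}3.png")[a:b,c:d]; cv2.imwrite(f"pics/{n}3z.png",cv2.resize(i,None,fx=3.6,fy=3.6,interpolation=cv2.INTER_CUBIC))
    print(n,recognise(p,"bin_bar"),proj(p,o2w(0,-.044,.17)))
E
```

```text
t 11.575 tcp org mm [   1.  -153.7  279.4] rot [-3.141  0.    -0.095] F [0.2 1.7 1. ] w 0.0359
(array([  -1.37504895, -109.66884098,    4.42755504]), array([-0.00013703,  0.00033193, -0.00346152]))
top [] [[315.43688303 246.31183718]]
side [{'pixel': [312.7, 254.7], 'conf': 0.97}] [[318.6683768  231.20882016]]
```

View pics/side3z.png

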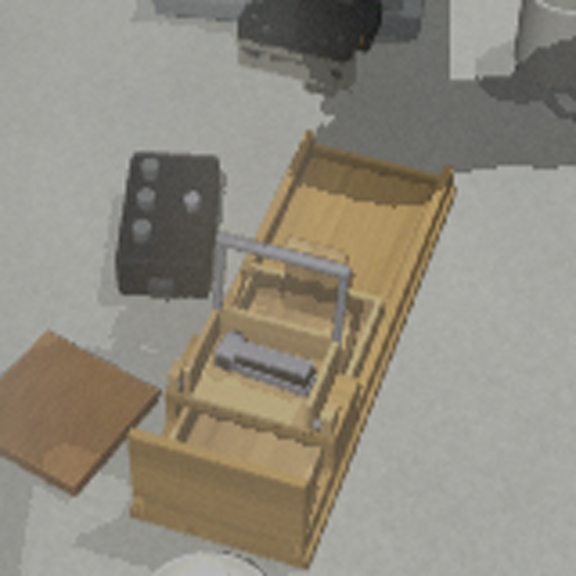

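View pics/top3z.png

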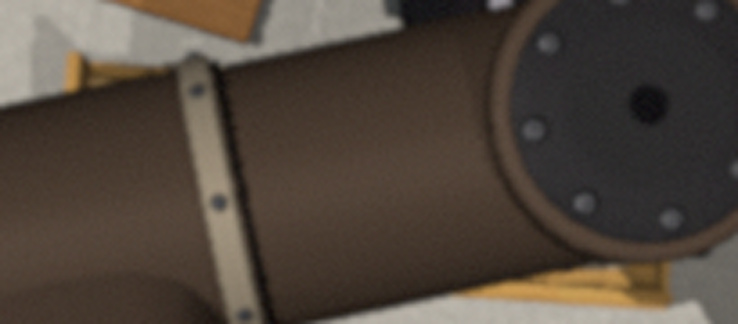

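step_arm(commands="-1 -30 0 0 0 0;0 -40 0 0 0 0;0 -40 0 0 0 0;0 0 30 0 0 0;0 0 35 0 0 0;0 0 38 0 0 0;0 0 0 0 0 0")

```text
t: 12.65
eef_pos: [0.4798, 0.0044, 0.1744]
ee_rot: [3.139, 0.005, -0.093]
force: [0.1, -0.0, 1.1]
width: 0.036
```

```bash
python3 - <<'E'
from mv import *; from h import *
show()
for n,(a,b,c,d) in {"side":(160,320,240,400)}.items():
    p=snap(n,n+"4.png"); i=cv2.imread(f"pics/{n}4.png")[a:b,c:d]; cv2.imwrite(f"pics/{n}4z.png",cv2.resize(i,None,fx=3.6,fy=3.6,interpolation=cv2.INTER_CUBIC))
E
```

```text
t 12.65 tcp org mm [ -1.5 -44.5 174.4] rot [ 3.139  0.005 -0.093] F [ 0.1 -0.   1.1] w 0.036
```

View pics/side4z.png

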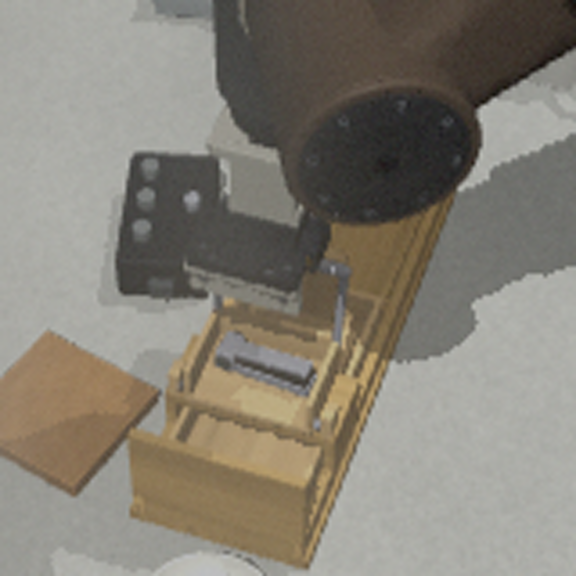

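step_arm(commands="0 -10 0 0 0 0;0 -10 0 0 0 0;0 -10 0 0 0 0;0 -10 0 0 0 0;0 -10 0 0 0 0;0 -10 0 0 0 0;0 -10 0 0 0 0;0 -10 0 0 0 0")

```text
t: 13.7
eef_pos: [0.4888, 0.0855, 0.1764]
ee_rot: [-3.142, 0.0, -0.092]
force: [0.1, -1.4, 0.5]
width: 0.0359
```

step_arm(commands="0 -10 0 0 0 0;0 -10 0 0 0 0;0 -10 0 0 0 0;0 -10 0 0 0 0;0 -8 0 0 0 0;0 0 0 0 0 0;0 0 0 0 0 0;0 0 0 0 0 0")

```text
t: 14.7
eef_pos: [0.4932, 0.1323, 0.1766]
ee_rot: [-3.141, -0.0, -0.092]
force: [-0.2, 0.1, 0.2]
width: 0.0362
```

```bash
python3 - <<'E'
from mv import *; from h import *
show()
for n,(a,b,c,d) in {"side":(180,340,240,400)}.items():
    p=snap(n,n+"5.png"); i=cv2.imread(f"pics/{n}5.png")[a:b,c:d]; cv2.imwrite(f"pics/{n}5z.png",cv2.resize(i,None,fx=3.6,fy=3.6,interpolation=cv2.INTER_CUBIC))
E
```

```text
t 14.7 tcp org mm [1.000e-01 8.410e+01 1.766e+02] rot [-3.141 -0.    -0.092] F [-0.2  0.1  0.2] w 0.0362
```

View pics/side5z.png

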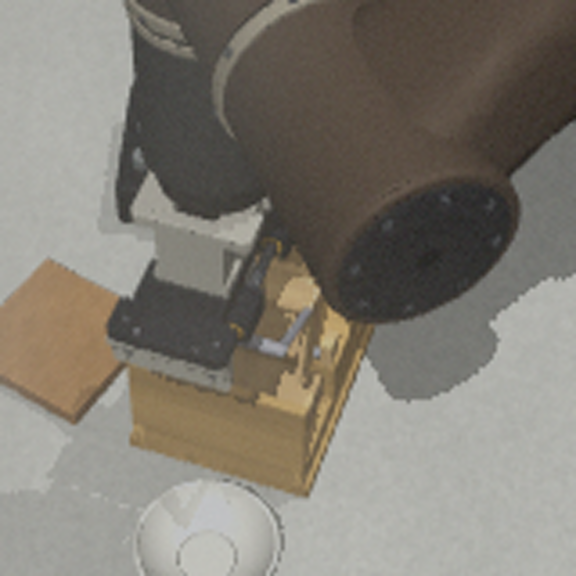

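step_arm(commands="0 -5 0 0 0 0;0 -4 0 0 0 0;0 0 0 0 0 0;0 0 0 0 0 0;0 0 0 0 0 0;0 0 0 0 0 0;0 0 0 0 0 0;0 0 0 0 0 0")

```text
t: 15.75
eef_pos: [0.4941, 0.1414, 0.1766]
ee_rot: [3.142, -0.0, -0.092]
force: [1.0, -0.6, -0.4]
width: 0.0363
```

```bash
python3 - <<'E'
from mv import *; from h import *
show()
for n,(a,b,c,d) in {"side":(230,330,270,370),"top":(200,290,235,335)}.items():
    p=snap(n,n+"6.png"); i=cv2.imread(f"pics/{n}6.png")[a:b,c:d]; i=cv2.resize(i,None,fx=6,fy=6,interpolation=cv2.INTER_CUBIC)
    for f in (.9,1.1,1.3):
        q=proj(p,o2w(-.0465,.025+.115*np.sin(f-.643),.078+.115*np.cos(f-.643)))[0]
        cv2.circle(i,tuple(int(t) for t in (q-[c,a]+.4)*6),3,(0,0,255),1)
    print(recognise(p,"capo_mid"))
    cv2.imwrite(f"pics/{n}6z.png",i)
E
```

```text
t 15.75 tcp org mm [  0.2  93.2 176.6] rot [ 3.142 -0.    -0.092] F [ 1.  -0.6 -0.4] w 0.0363
[]
[]
```

View pics/side6z.png

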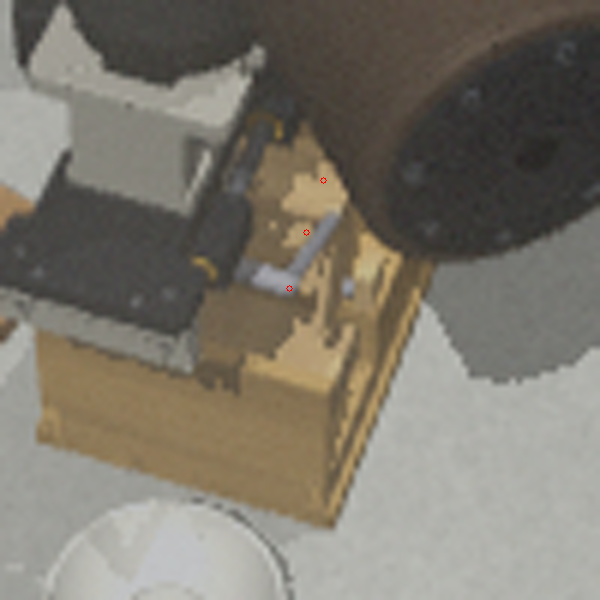

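View pics/top6z.png

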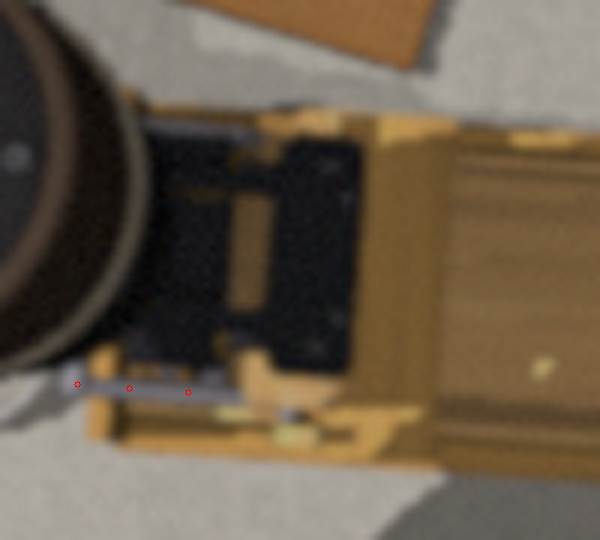

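step_arm(commands="0 0 -30 0 0 0;0 0 -40 0 0 0;0 0 -40 0 0 0;0 50 0 0 0 0;0 60 0 0 0 0;0 60 0 0 0 0;0 60 0 0 0 0;0 50 0 0 0 0")

```text
t: 16.95
eef_pos: [0.4678, -0.1394, 0.2869]
ee_rot: [-3.142, -0.001, -0.092]
force: [1.3, -0.3, 0.5]
width: 0.0356
```

```bash
python3 - <<'E'
from mv import *; from h import *
show()
for n,(a,b,c,d) in {"side":(190,330,250,370),"top":(200,290,225,335)}.items():
    p=snap(n,n+"7.png"); i=cv2.imread(f"pics/{n}7.png")[a:b,c:d]; i=cv2.resize(i,None,fx=4.2,fy=4.2,interpolation=cv2.INTER_CUBIC)
    r=recognise(p,"capo_mid");print(r, [w2o(atz(p,k["pixel"],.03)) for k in r])
    cv2.imwrite(f"pics/{n}7z.png",i)
E
```

```text
t 16.95 tcp org mm [-2.000e-01 -1.888e+02  2.869e+02] rot [-3.142e+00 -1.000e-03 -9.200e-02] F [ 1.3 -0.3  0.5] w 0.0356
[] []
[] []
```

View pics/side7z.png

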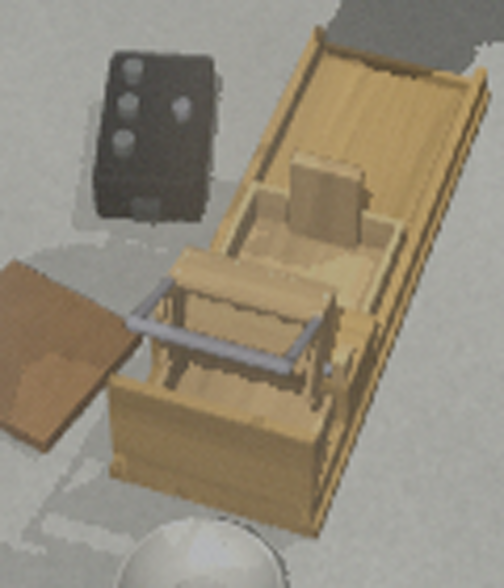

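View pics/top7z.png

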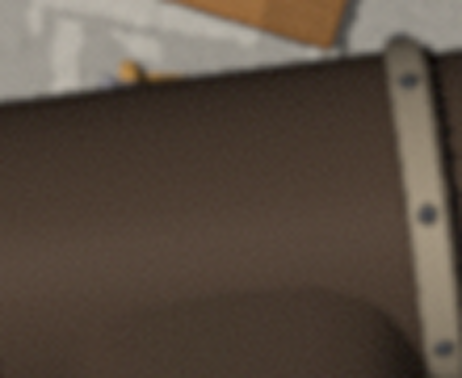

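step_arm(commands="0 -50 0 0 0 0;0 -60 0 0 0 0;0 -60 0 0 0 0;0 -60 0 0 0 0;0 -53 0 0 0 0;0 0 0 0 0 0;0 0 40 0 0 0;0 0 40 0 0 0")

```text
t: 18.15
eef_pos: [0.494, 0.1453, 0.206]
ee_rot: [-3.141, -0.001, -0.09]
force: [1.1, 0.6, 0.9]
width: 0.0361
```

step_arm(commands="0 0 32 0 0 0;0 0 0 0 0 0")

```text
t: 18.4
eef_pos: [0.4927, 0.1439, 0.1727]
ee_rot: [3.139, 0.004, -0.091]
force: [-0.1, -0.9, 1.0]
width: 0.0361
```

```bash
python3 - <<'E'
from mv import *; from h import *
show()
E
```

```text
t 18.4 tcp org mm [ -1.4  95.6 172.7] rot [ 3.139  0.004 -0.091] F [-0.1 -0.9  1. ] w 0.0361
```

step_arm(commands="0 5 0 0 0 0;0 8 0 0 0 0;0 8 0 0 0 0;0 8 0 0 0 0;0 8 0 0 0 0;0 8 0 0 0 0;0 8 0 0 0 0;0 8 0 0 0 0")

```text
t: 19.4
eef_pos: [0.4884, 0.0828, 0.1743]
ee_rot: [3.141, 0.001, -0.092]
force: [-0.0, 0.3, -0.0]
width: 0.0361
```

step_arm(commands="0 8 0 0 0 0;0 8 0 0 0 0;0 8 0 0 0 0;0 8 0 0 0 0;0 8 0 0 0 0;0 7 0 0 0 0;0 7 0 0 0 0;0 7 0 0 0 0")

```text
t: 20.4
eef_pos: [0.4831, 0.0224, 0.1746]
ee_rot: [3.142, -0.0, -0.092]
force: [0.4, -2.2, 0.6]
width: 0.036
```

step_arm(commands="0 6 0 0 0 0;0 5 0 0 0 0;0 4 0 0 0 0;0 3 0 0 0 0;0 0 0 0 0 0;0 0 0 0 0 0")

```text
t: 21.15
eef_pos: [0.4816, 0.0051, 0.1746]
ee_rot: [-3.142, -0.0, -0.092]
force: [-0.2, 0.2, 0.2]
width: 0.0358
```

```bash
python3 - <<'E'
from mv import *; from h import *
show()
p=snap("side","side8.png"); i=p["frame"][190:330,250:370,::-1]; i=cv2.resize(i,None,fx=4.2,fy=4.2,interpolation=cv2.INTER_CUBIC)
for f in (0,.1,.2):
    q=proj(p,o2w(-.0465,.025+.115*np.sin(f-.643),.078+.115*np.cos(f-.643)))[0]
    cv2.circle(i,tuple(int(t) for t in (q-[250,190]+.4)*4.2),3,(0,0,255),1)
cv2.imwrite("pics/side8z.png",i)
E
```

```text
t 21.15 tcp org mm [  0.2 -43.7 174.6] rot [-3.142 -0.    -0.092] F [-0.2  0.2  0.2] w 0.0358
```

View pics/side8z.png

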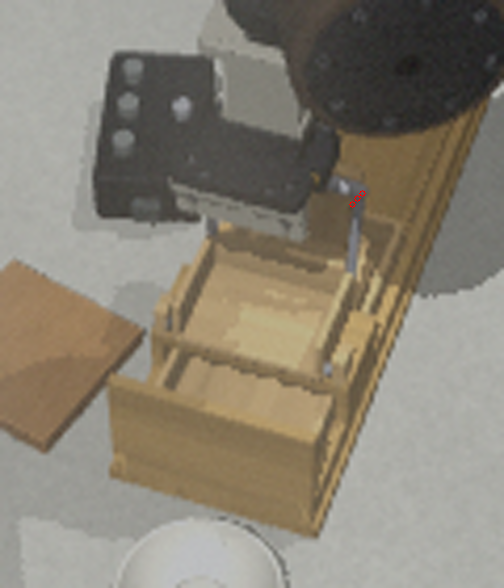

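step_arm(commands="0 4 0 0 0 0;0 4 0 0 0 0;0 3 0 0 0 0;0 2 0 0 0 0;0 0 0 0 0 0;0 0 0 0 0 0;0 0 0 0 0 0")

```text
t: 22.08
eef_pos: [0.4805, -0.0066, 0.1745]
ee_rot: [-3.139, -0.001, -0.092]
force: [-2.1, 8.9, -0.0]
width: 0.0359
```

step_arm(commands="0 -6 0 0 0 0;0 -6 0 0 0 0;0 0 -20 0 0 0;0 0 -45 0 0 0;0 0 -45 0 0 0;0 30 0 0 0 0;0 30 0 0 0 0;0 0 0 0 0 0")

```text
t: 23.08
eef_pos: [0.4756, -0.057, 0.2846]
ee_rot: [3.141, 0.0, -0.094]
force: [-0.4, -0.4, -0.3]
width: 0.0363
```

step_arm(commands="0 0 0 0 0 0.175;0 0 0 0 0 0.175;0 0 0 0 0 0.175;0 0 0 0 0 0.175;0 0 0 0 0 0.175;0 0 0 0 0 0.175;0 0 0 0 0 0.175;0 0 0 0 0 0.175", jaw=0)

```text
t: 24.08
eef_pos: [0.476, -0.0552, 0.2844]
ee_rot: [3.141, -0.0, -1.497]
force: [-0.2, 1.0, 0.6]
width: 0.0007
```

step_arm(commands="0 0 0 0 0 0.171;0 0 0 0 0 0;0 0 0 0 0 0")

```text
t: 24.45
eef_pos: [0.476, -0.0555, 0.2845]
ee_rot: [3.141, -0.0, -1.659]
force: [0.5, 0.6, 0.2]
width: 0.0006
```

```bash
python3 - <<'E'
from mv import *; from h import *
show(); print(delta(o2w(0,-.103,.284),TH-np.pi/2))
p=snap("side","side9.png"); i=p["frame"][190:330,250:370,::-1]; i=cv2.resize(i,None,fx=4.2,fy=4.2,interpolation=cv2.INTER_CUBIC)
f=0
q=proj(p,o2w(-.0465,.025+.115*np.sin(f-.643),.078+.115*np.cos(f-.643)))[0]
cv2.circle(i,tuple(int(t) for t in (q-[250,190]+.4)*4.2),3,(0,0,255),1)
cv2.imwrite("pics/side9z.png",i)
E
```

```text
t 24.45 tcp org mm [ 2.000e-01 -1.045e+02  2.845e+02] rot [ 3.141 -0.    -1.659] F [0.5 0.6 0.2] w 0.0006
(array([-1.48522898,  0.18826014,  0.50038605]), array([ 0.00011441, -0.00011639,  0.00391672]))
```

View pics/side9z.png

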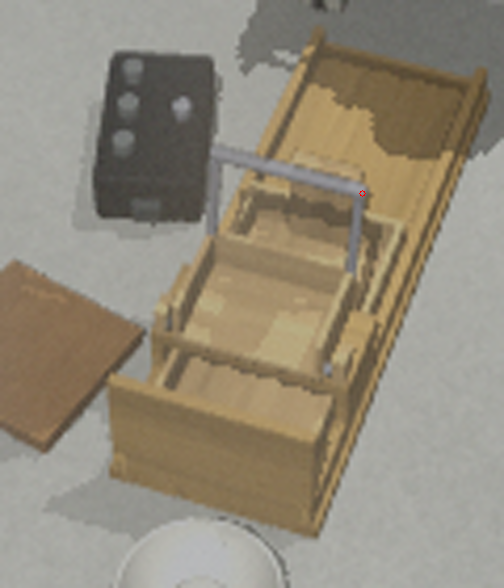

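step_arm(commands="-1 0 30 0 0 0.004;0 0 40 0 0 0;0 0 40 0 0 0;0 0 40 0 0 0;0 0 30 0 0 0;0 0 20 0 0 0;0 0 12 0 0 0;0 0 0 0 0 0")

```text
t: 25.5
eef_pos: [0.4758, -0.0548, 0.0721]
ee_rot: [3.14, -0.001, -1.666]
force: [0.3, 0.2, 0.3]
width: 0.0006
```

```bash
python3 - <<'E'
from mv import *; from h import *
show()
p=snap("side","side10.png"); i=p["frame"][150:330,250:400,::-1]; i=cv2.resize(i,None,fx=3.3,fy=3.3,interpolation=cv2.INTER_CUBIC)
cv2.imwrite("pics/side10z.png",i)
E
```

```text
t 25.5 tcp org mm [-1.000e-01 -1.039e+02  7.210e+01] rot [ 3.140e+00 -1.000e-03 -1.666e+00] F [0.3 0.2 0.3] w 0.0006
```

View pics/side10z.png

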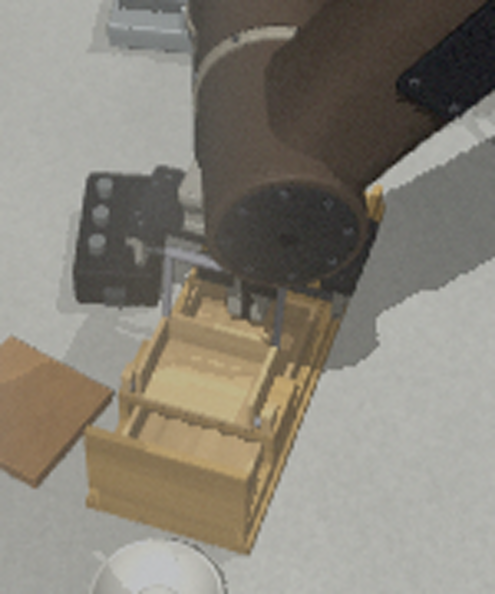

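step_arm(commands="3 0 0 0 0 0;5 0 0 0 0 0;6 0 0 0 0 0;7 0 0 0 0 0;8 0 0 0 0 0;8 0 0 0 0 0;8 0 0 0 0 0;8 0 0 0 0 0")

```text
t: 26.55
eef_pos: [0.4719, -0.1077, 0.0733]
ee_rot: [-3.139, 0.001, -1.667]
force: [1.1, 5.6, 3.9]
width: 0.0003
```

step_arm(commands="8 0 0 0 0 0;8 0 0 0 0 0;8 0 0 0 0 0;8 0 0 0 0 0;8 0 0 0 0 0;8 0 0 0 0 0;8 0 0 0 0 0;8 0 0 0 0 0")

```text
t: 27.55
eef_pos: [0.4656, -0.1715, 0.0733]
ee_rot: [-3.14, 0.0, -1.667]
force: [0.3, 5.7, 5.4]
width: 0.0005
```

step_arm(commands="8 0 0 0 0 0;7 0 0 0 0 0;6 0 0 0 0 0;5 0 0 0 0 0;4 0 0 0 0 0;2 0 0 0 0 0;0 0 0 0 0 0")

```text
t: 28.42
eef_pos: [0.462, -0.2035, 0.073]
ee_rot: [-3.141, -0.0, -1.667]
force: [1.3, 1.4, 1.9]
width: 0.0003
```

```bash
python3 - <<'E'
from mv import *; from h import *
show()
p=snap("side","side11.png"); i=p["frame"][150:330,250:400,::-1]; i=cv2.resize(i,None,fx=3.3,fy=3.3,interpolation=cv2.INTER_CUBIC)
cv2.imwrite("pics/side11z.png",i)
E
```

```text
t 28.425 tcp org mm [-1.000e-01 -2.531e+02  7.300e+01] rot [-3.141 -0.    -1.667] F [1.3 1.4 1.9] w 0.0003
```

View pics/side11z.png

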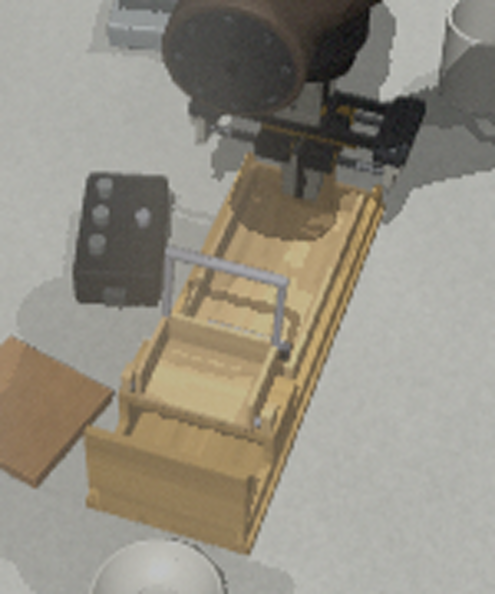

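step_arm(commands="-5 0 0 0 0 0;0 0 -20 0 0 0;0 0 -50 0 0 0;0 0 -50 0 0 0;0 0 -50 0 0 0;0 0 -50 0 0 0;60 0 0 0 0 0;60 0 0 0 0 0")

```text
t: 29.48
eef_pos: [0.4507, -0.3181, 0.2934]
ee_rot: [-3.14, -0.0, -1.664]
force: [1.6, 0.3, -1.0]
width: 0.0007
```

step_arm(commands="60 0 0 0 0 0;60 0 0 0 0 0;60 0 0 0 0 0;0 0 0 0 0 0;0 0 0 0 0 0")

```text
t: 30.1
eef_pos: [0.4328, -0.4966, 0.2916]
ee_rot: [3.14, 0.001, -1.668]
force: [-0.1, 0.2, 0.7]
width: 0.0006
```

```bash
python3 - <<'E'
from mv import *; from h import *
show()
for n,(a,b,c,d) in {"side":(190,330,250,370),"top":(200,290,235,440)}.items():
    p=snap(n,n+"12.png"); i=cv2.imread(f"pics/{n}12.png")[a:b,c:d]; i=cv2.resize(i,None,fx=3.9,fy=3.9,interpolation=cv2.INTER_CUBIC)
    for o,z in [("capo_mid",.03),("tray_pull",.06)]:
        r=recognise(p,o);print(o,[(k["pixel"],k["conf"],(w2o(atz(p,k["pixel"],z))*1000).round()) for k in r])
    cv2.imwrite(f"pics/{n}12z.png",i)
E
```

```text
t 30.1 tcp org mm [  -2.3 -547.7  291.6] rot [ 3.140e+00  1.000e-03 -1.668e+00] F [-0.1  0.2  0.7] w 0.0006
capo_mid [([337.3, 222.3], 0.38, array([  -1., -213.,   30.]))]
tray_pull [([376.3, 403.0], 0.59, array([-256.,  301.,   60.])), ([255.5, 274.5], 0.34, array([139.,  66.,  60.]))]
capo_mid [([329.4, 254.5], 0.59, array([-10., -77.,  30.]))]
tray_pull [([165.7, 349.8], 0.68, array([-257.,  284.,   60.])), ([372.1, 252.2], 0.65, array([   1., -175.,   60.]))]
```

View pics/side12z.png

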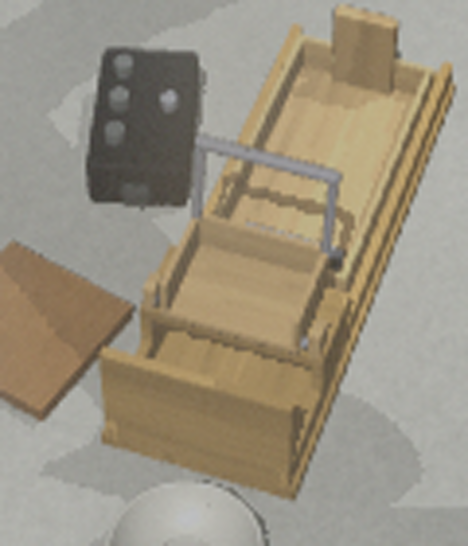

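View pics/top12z.png

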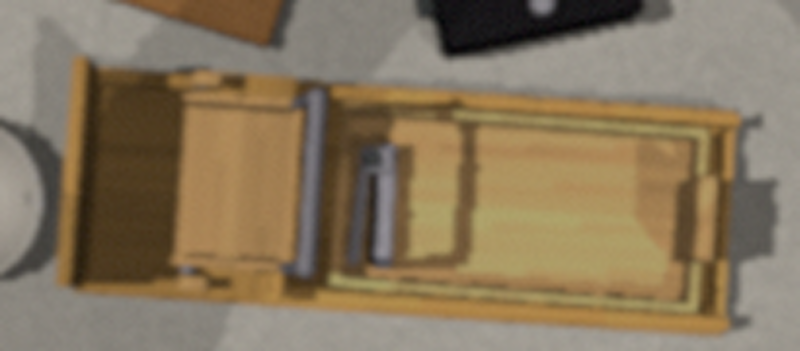

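```bash
python3 -c "
from station import *
print(job_done())"
```

```text
the job is handed in; nothing more can be done
None
```

The job is handed in and no step failed. The capo is in the tray, the tray is drawn out clear of the upper tier, and the bin is back upright. `job_done()` gives no verdict, so the result rests on my own checks.

**What I did**
- I pushed the tray by its pull until it was home against the end wall; the force rose to about 56 N there.
- I tipped the bin by guiding its bar between loosely open fingers. I then looked with the arm out of the way: the bar was at its 1.30 rad stop and the bin was empty.
- I brought the bin back slowly, with the bar again held between the fingers, until it rested on its stop at about 9 N.
- I hooked the pull from inside and drew the tray out, then moved the arm well clear.

**Last checks, at 30 s of the 64 s allowed**
- **Tray:** its origin is at about y = -166 mm by the top picture (limits -195 to -137).
- **Capo:** the top picture shows it in the tray, at about x = -10 mm, y = +89 mm in the tray's frame.
- **Bin:** both pictures show it empty and upright.
- **Bystanders:** the pedal, string box and dish look unmoved in the last pictures. I did not re-measure the mug, metronome or polish, which the arm did not go near at low height.

**Where checks failed or disagreed**
- In the last side picture the recogniser put the capo at y = -213 mm with low confidence (0.38). The picture shows nothing there, so I took the top picture as right.
- While the bin was tipped the capo was hidden behind the end wall, so I could only infer it was in the tray at that point.

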